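Unlatch the equipment case and stow the bottle in it

TASK

Open the latched grey case with the draw latch on its front: lift the lever of its draw latch past centre until the wire loop springs forward off the catch on the lid, then raise the lid until it stands open by itself. Then lower the brown bottle gently into the case, stand it upright on the case floor and let go; leave the other things on the bench where they are.

Things in the scene. Friction and masses are not known exactly. Their poses are not given: they have to be found in the camera images.
- case: grey painted case fixed to the bench, 130 mm deep (x) by 180 mm wide (y), its body 115 mm high and 143 mm with the lid shut; origin at the centre of its underside on the bench top, x points from its front to its back (the front, with latch and tab, faces the robot at yaw 0), y to its left as the robot sees it, z up. The walls are 4 mm thick, the inside is 122 by 172 mm and empty
- case_floor (a point): centre of the case's inner floor (a mat), 8 mm above the bench; the rim of the body is 107 mm above it. Axes as the case
- lever_pin (a point): axis of the latch lever's pin on the front of the case, left of its middle (45 mm along the case's +y), 16 mm in front of the front face and 82 mm above the bench. The lever turns about the case's y axis here
- lever_grip (a point): centre of the lever's grip bar: a steel cross bar of 12 mm diameter, 44 mm long along the case's y axis with flat ends, at the free end of the lever, 57 mm from the pin. Latched, it hangs 55 mm below and 14 mm in front of the pin, 30 mm in front of the case's face and 27 mm above the bench. The lever's stem is 18 mm wide. A pinch on the bar's two ends lets it turn between the pads
- latch_lever (a joint): angle of the latch lever in rad: 0 latched (hanging down), growing as the grip bar swings forward and up; at about 1.3 the bar is level with the pin; stop at 2.3. Lifting the bar takes 6 to 10 N up to dead centre at about 0.45, then the spring throws it on to about 1.4; the loop comes free only at about 1.7 to 1.8, so lift on until it is seen to spring off. The lever then stays where it is left
- loop_bar (a point): middle of the wire loop's cross bar (5 mm diameter, 30 mm long, along the case's y), which when latched sits behind the upturned lip of the catch on the lid. It must rise about 6 mm to clear the lip; a light spring then swings it forward by itself, away from the case
- catch (a point): the place on the lid's front where the loop's cross bar sits when latched, 8 mm in front of the face (moves with the lid)
- case_lid (a joint): angle of the lid in rad: 0 shut, growing as its front rises; 1.57 upright, stop at 1.75. A stiff hinge: the lid stays where it is left and takes about 4 N at the tab to raise
- lid_tab (a point): centre of the lid's lifting tab: a black tab 44 mm wide (case's y), 28 mm long and 10 mm thick that stands forward from the lid's front edge right of the middle (45 mm along the case's -y), 136 mm above the bench with the lid shut, 15 mm in front of the case's face. Moves with the lid, 146 mm from the hinge axis; a pinch on its two side edges lets it turn between the pads
- lid_hinge (a point): middle of the lid's hinge axis (along the case's y) at the top of the case's back wall, 115 mm above the bench
- bottle_mid (a point): centre of the brown bottle with the white cap, half-way up: a round bottle 49 mm in diameter and 90 mm tall, 0.1 kg (0.07 to 0.14), standing upright on the bench, z up; the cap, 47 mm in diameter, is the top 18 mm
- plug: green and black plug connector lying on the bench, 63 x 31 x 27 mm, a bystander; origin under its centre
- connector: orange and black plug connector lying on the bench, 71 x 31 x 27 mm, a bystander; origin under its centre
- tape: roll of brown packing tape lying flat, 92 mm in diameter, 48 mm high, a bystander; origin under its centre
Not all that is in view belongs to the job. Leave any green look-alike of the part that bears bottle_mid alone.

How it is judged:
On the way, in this order (a step that is already met when the one before it is completed fails the run):
1. the lever is lifted past centre and the wire loop has swung forward off the catch while the lid is still shut (distance between loop_bar and catch above 0.018 m and x of loop_bar in the frame of case below -0.085 m and value of joint latch_lever above 1.2 rad and value of joint case_lid below 0.15 rad), for 0.2 s.
2. the lid is raised to nearly upright or beyond (value of joint case_lid above 1.35 rad), for 0.2 s.
3. the bottle stands inside the case (z of bottle_mid in the frame of case_floor below 0.05 m and horizontal distance between bottle_mid and case_floor below 0.08 m and angle between bottle_mid's own z axis and vertical below 0.15 rad), for 0.2 s.
At the end, for the whole second after the job is handed in: the bottle stands at rest on the case's floor, upright within 0.1 rad; the lid stands open by itself at more than 1.35 rad; the latch's loop is off the catch, in front of the case (z of bottle_mid in the frame of case_floor between 0.04 and 0.048 m and horizontal distance between bottle_mid and case_floor below 0.08 m and angle between bottle_mid's own z axis and vertical below 0.1 rad and linear speed of bottle below 0.02 m/s and value of joint case_lid above 1.35 rad and x of loop_bar in the frame of case below -0.08 m); the robot touches nothing.
It fails at once if a bystander is moved by more than 20 mm (distance of any of plug, connector, tape from where it was at the start of the episode above 0.02 m).
It fails at once if the bottle is dropped into the case (faster than 0.5 m/s inside it) (linear speed of bottle above 0.5 m/s and horizontal distance between bottle_mid and case_floor below 0.085 m and z of bottle_mid in the frame of case_floor below 0.14 m).
It fails at once if the bottle is pushed hard against the case (more than 30 N) (contact force between bottle and case above 30 N).
It also fails if it takes over 69 s, if anything falls off the work surface, if the arm or the gripper's body presses on something with over 40 N, if the wrist force passes 120 N, or if a joint passes its speed limit or range.

ROBOT

A 6-joint arm with a two-finger parallel gripper is mounted at the origin on a cart in front of the work surface, level with it; the furniture and walls round the work are solid. World frame = base frame: x ahead of the robot, y to its left, z up, the work surface at z = 0. Lengths are in m, angles in rad, forces in N, time in s.
With the tool pointing down it reaches from about 0.275 to 0.825 m from the base axis. Payload 4.9 kg.
Tool frame: the origin (TCP) lies on the front face of the gripper's body, between the roots of the fingers; the fingertips stand 73 mm ahead of it and the grasp point (between the pads) lies bot.grasp_offset ahead of it (bot.grasp_offset is the distance from the TCP to the grasp point, in m); z points along the fingers, y is the line along which they close (so a half turn about z gives the same grasp; the last joint's range is limited). The gripper opens to 85 mm and grips with 20 to 120 N. Pads are 22 mm wide; open, the fingers measure 114 mm over their backs; the gripper's body (76 mm by 85 mm) begins 54 mm behind the grasp point. The pads swing forward as they close: fully open they stand 13 mm farther back than shut.
Start: joints at [-1.431, 0.326, -0.193, 1.052, 0, 1.437], TCP at [0.149, -0.53, 0.304] pointing down, gripper open.
Joint ranges: [-2.65, 2.65], [-0.97, 1.79], [-1.3, 1.35], [-1.93, 2.1], [-1.47, 1.37], [-3.14, 3.14]. Speed limits (rad/s): [2.57, 2.57, 3.14, 3.14, 3.14, 3.14].

INTERFACE

Orientations are given as a rotation vector (axis times angle).
In Python, from station import bot gives the robot as it stands. The module is installed in compiled form; this text tells all that it offers.
- The arm moves only by the tool carry_out, never from a script. Its argument "targets" is a list that holds one entry, the list of rows, each a list of 4 numbers: the shift along the world's x, y, z in units of 0.5 m (1.0 is 0.5 m), then the turn about the world's z in units of 90 degrees (1.0 is 90 degrees). In form: [[[x, y, z, spin], ...]]. A call has exactly 8 rows; each row is the pose to reach, as a shift and turn from the pose commanded when the call began; what a row does not reach only later rows make up. A row lasts 1/12 s, in which the tool goes at most 41.7 mm and 7.16 degrees, less where a joint would pass 70% of its speed; a pose out of reach is approached as far as the arm can. A call with a number of a shift or a turn outside -1 to 1 is refused whole. A call with a gripper value outside its range is refused whole. "gripper" is the opening, from -1 (shut) to 1 (fully open), set as the call begins (left out, the last holds). The fingers move at their own pace and stop on an object; the grip force is fixed at half the most. Time passes only in rows, so rows that repeat a pose let the fingers close, or fill a call up. It gives the time, the measured TCP pose, the force, the opening and the grip force at its end, in the units of the state.
- bot.read_state(): the state, without advancing time (a new reading comes with each control period).
- bot.camera(name): name is "scene" or "top"; returns (picture, depth): 384x512x3 uint8, red, green, blue; 384x512 float32, m along the optical axis (not along the pixel's ray), 0 where there is no reading.
- bot.get_calibration(name): a dict with "K" (3x3 intrinsics, pixels), "dist_coeffs" ([k1, k2, p1, p2, k3] as OpenCV has them; the pictures are not rectified), "xyz" and "orientation" of the camera in the world. Camera axes: x right, y up, looking along -z (the intrinsics and any distortion apply to the point x, -y, -z); pixel columns grow to the right and rows downward; lengths in m; the calibration is good to about 2 mm. A picture is of the moment at which its call begins. get_calibration takes no time and is no camera call.
- bot.finish_job(): hands the job in; it is judged then, once.
The state is a dict: "time_s": time; "joints": joint angles; "qvel": joint speeds; "effort": joint torques, N m; "ee_pos": TCP position; "orientation": TCP orientation; "contact_force": force on the tool from outside, world axes, zero at the start; "wrist_torque": the same for the moment, N m; "finger_gap": finger opening in m; "grasp_force": force on a finger pad.
Only numpy, scipy, OpenCV 4.12 (cv2) and the standard library are available. Lean on these libraries where they do the work, as an engineer would, in place of code of your own. Each camera call takes 0.05 s, during which the arm holds its last target. There are 200 camera calls.

## Working session

There is one attempt and no reset: what is moved stays moved. The work goes in short steps, Python scripts to look and compute and a tool call to move; the robot and the scene stay as the last step left them, time stands still between calls to the robot, and variables do not carry over. Pictures are saved under pics/ and viewed, at most 10 in all, crops included, and the job is handed in when it is done.

Besides the shell and the picture viewer there is one more tool, called after "Emit:" by a JSON object that holds its "api" and its "payload". carry_out: Moves the arm, as the interface text tells. Its arguments: {"type":"object","properties":{"targets":{"type":"array","items":{"type":"array","items":{"type":"array","items":{"type":"number"}}}},"gripper":{"type":"number"}},"required":["targets"]}

```bash
mkdir -p pics; cat > h.py <<'E'
import numpy as np, cv2
from scipy.spatial.transform import Rotation as R
from station import bot
def cal(n):
    c=bot.get_calibration(n); o=np.array(c["orientation"],float)
    Rm=o if o.shape==(3,3) else R.from_rotvec(o).as_matrix()
    return np.array(c["K"]),np.array(c["dist_coeffs"]),np.array(c["xyz"]),Rm
def rays(n,uv):
    K,d,p,Rm=cal(n); q=cv2.undistortPoints(np.array(uv,float).reshape(-1,1,2),K,d).reshape(-1,2)
    return p,np.c_[q[:,0],-q[:,1],-np.ones(len(q))]@Rm.T
def onz(n,uv,z):
    p,r=rays(n,uv); return p+r*((z-p[2])/r[:,2])[:,None]
def pts(n,uv,dep):
    p,r=rays(n,uv); dd=np.array([dep[int(v),int(u)] for u,v in uv]); return p+r*dd[:,None]
def cloud(n,dep):
    v,u=np.mgrid[0:384,0:512]; uv=np.c_[u.ravel(),v.ravel()]
    p,r=rays(n,uv); return (p+r*dep.reshape(-1,1)).reshape(384,512,3)
def proj(n,P):
    K,d,p,Rm=cal(n); q=(np.array(P,float).reshape(-1,3)-p)@Rm; q=q*[1,-1,-1]
    return cv2.projectPoints(q.reshape(-1,1,3),np.zeros(3),np.zeros(3),K,d)[0].reshape(-1,2)
E
python3 - <<'E'
from h import *
for n in ("scene","top"):
    c=bot.get_calibration(n);print(n,c["xyz"],c["orientation"],c["K"][0],c["dist_coeffs"])
    im,d=bot.camera(n);np.savez(n,im=im,d=d);globals()[n]=im
cv2.imwrite("pics/a.png",np.vstack([scene,top])[:,:,::-1][:, :])
cv2.imwrite("pics/a.png",cv2.resize(np.hstack([scene,top])[:,:,::-1],(800,300),interpolation=cv2.INTER_AREA))
cv2.imwrite("pics/s.png",scene[:,:,::-1]);cv2.imwrite("pics/t.png",top[:,:,::-1])
print(bot.read_state(),bot.grasp_offset)
E
```

```text
scene [0.22384882 0.68273677 0.73247727] [ 0.27886841 -0.95177608 -2.4322752 ] [379.6356049    0.         254.15354692] [-0.11971219  0.          0.          0.          0.        ]
top [0.36894348 0.20359824 0.9311972 ] [ 0.12631114 -0.1826047  -1.57285941] [352.63357712   0.         261.27727121] [-0.09358761  0.          0.          0.          0.        ]
{'time_s': 0.1, 'joints': array([-1.43119040e+00,  3.26866942e-01, -1.93460793e-01,  1.05200960e+00,
        2.51316052e-05,  1.43659563e+00]), 'qvel': array([ 1.20830345e-03,  4.55809248e-05,  4.41401467e-04,  3.12011412e-04,
       -3.70438298e-04, -9.61841776e-04]), 'effort': array([ 1.24574421e-03, -4.44239295e+01,  2.63037997e+01,  7.82095391e-03,
       -7.33152206e-05, -8.72366883e-06]), 'ee_pos': array([ 0.14867912, -0.52910724,  0.30319036]), 'orientation': array([-3.11067129e+00, -4.28541828e-01, -3.29183759e-05]), 'contact_force': array([ 0.24599249, -0.25390441, -0.31871005]), 'wrist_torque': array([0.02075942, 0.04185765, 0.03479178]), 'grasp_force': 0.0, 'finger_gap': 0.08557165603010973} 0.0539
```

View pics/s.png

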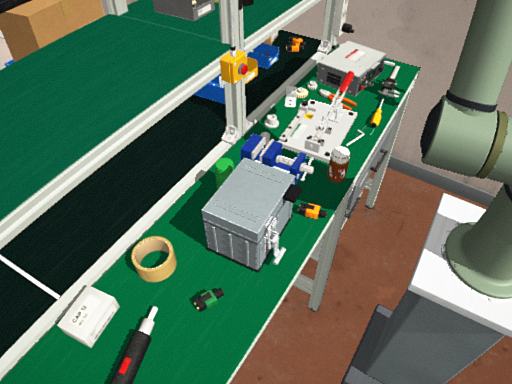

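View pics/t.png

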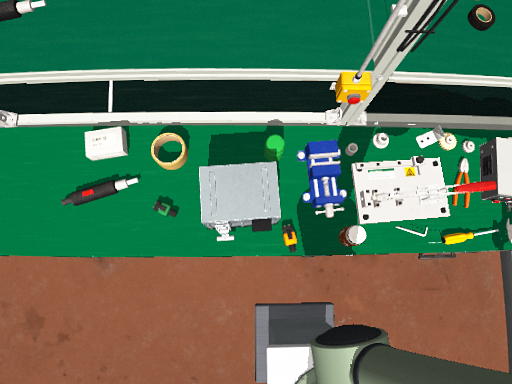

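The scene view shows the case at about (248,212), its lever at (278,235) and its tab at (293,193). Candidates for the bottle are the brown one with a white cap at (340,163) in scene and (352,236) in top, and the green look-alike at (224,170) in scene and (274,147) in top. I choose the brown one. Next I measure, with one close crop of the latch and bottle.

```bash
python3 - <<'E'
from h import *
S=np.load("scene.npz");T=np.load("top.npz")
C={"scene":cloud("scene",S["d"]),"top":cloud("top",T["d"])}
I={"scene":S["im"],"top":T["im"]}
P=C["top"];m=(np.abs(P[...,2]-.143)<.006);m[:, :190]=0;m[:,290:]=0;m[:150]=0;m[240:]=0
q=P[m];r=cv2.minAreaRect(q[:,:2].astype(np.float32));print("lid top",r,np.median(q[:,2]),len(q))
for n in C:
    h=cv2.cvtColor(I[n],cv2.COLOR_RGB2HSV).astype(int);Pn=C[n]
    inb=(Pn[...,0]<.75)&(Pn[...,2]>.008)&(Pn[...,2]<.2)
    for nm,k in {"orange":(h[...,0]>8)&(h[...,0]<25)&(h[...,1]>200)&(h[...,2]>150),"brown":((h[...,0]<12))&(h[...,1]>120)&(h[...,2]<170)}.items():
        k=(k&inb).astype(np.uint8);N,L,st,_=cv2.connectedComponentsWithStats(k)
        for i in range(1,N):
            if st[i,4]>40: z=Pn[L==i];print(n,nm,st[i],np.median(z,0).round(3),z.min(0).round(3),z.max(0).round(3))
# bottle cap from top by height
k=(P[...,2]>.075)&(P[...,2]<.1);k[:, :330]=0;k[:,375:]=0;k[:220]=0;k[255:]=0
z=P[k];print("cap",len(z),np.median(z,0),z.min(0),z.max(0),cv2.minEnclosingCircle(z[z[:,2]>.085][:,:2].astype(np.float32)))
a=cv2.resize(I["scene"][180:280,200:330],None,fx=4,fy=4,interpolation=cv2.INTER_CUBIC)
b=cv2.resize(I["scene"][140:190,315:365],None,fx=5,fy=5,interpolation=cv2.INTER_CUBIC)
o=np.zeros((400,780,3),np.uint8);o[:,:520]=a;o[:250,525:775]=b
cv2.imwrite("pics/c.png",o[:,:,::-1])
E
```

```text
lid top ((0.5095996856689453, 0.22392955422401428), (0.1560080200433731, 0.18053549528121948), 3.9821653366088867) 0.14359018697059278 4607
scene orange [305 203  15  15 127] [0.419 0.108 0.023] [0.405 0.083 0.008] [0.438 0.115 0.028]
scene brown [327 159  21  22 183] [ 0.42  -0.036  0.046] [ 0.4   -0.056  0.008] [ 0.449 -0.029  0.07 ]
top orange [283 232  14  13  65] [0.428 0.095 0.023] [0.408 0.082 0.01 ] [0.439 0.114 0.03 ]
top orange [445 232  29   8  57] [ 0.426 -0.359  0.019] [ 0.414 -0.413  0.011] [ 0.431 -0.322  0.025]
top brown [339 228  16  18  79] [ 0.419 -0.035  0.057] [ 0.402 -0.058  0.01 ] [ 0.445 -0.031  0.069]
cap 319 [ 0.42496708 -0.05466871  0.0898004 ] [ 0.4029899  -0.07819906  0.0752261 ] [ 0.44985402 -0.03316226  0.09524326] ((0.4261187016963959, -0.05707257613539696), 0.023569583892822266)
```

View pics/c.png

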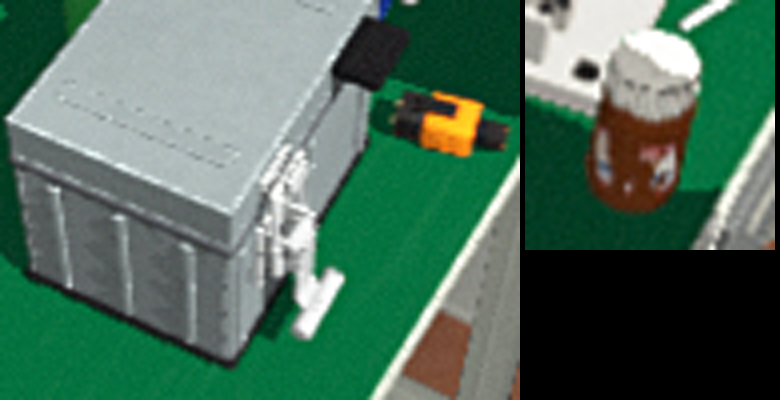

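The crop shows the brown, white-capped bottle, so the choice holds. The grip bar runs in the scene image from about (274.5,262) to (285,249). The white loop and lever hang above it, and the black tab is at (293,193). Next come the case pose and the latch hardware in the case frame.

```bash
python3 - <<'E'
from h import *
S=np.load("scene.npz");T=np.load("top.npz")
CT=cloud("top",T["d"]);CS=cloud("scene",S["d"])
# top-camera lid edges at z=.143: back, left, right, front (excl. tab)
P=CT;m=(np.abs(P[...,2]-.143)<.005);m[:, :190]=0;m[:,290:]=0;m[:150]=0;m[240:]=0
q=P[m][:,:2]
best=None
for nm,PP in (("top",CT),("scene",CS)):
    m=(np.abs(PP[...,2]-.143)<.004)&(np.abs(PP[...,0]-.51)<.11)&(np.abs(PP[...,1]-.224)<.12)
    q=PP[m][:,:2]
    for yaw in np.radians([2,3,4,5,6]):
        c,s=np.cos(yaw),np.sin(yaw);L=q@np.array([[c,-s],[s,c]])   # case-aligned coords
        yl=L[:,1];xl=L[:,0];ym,yM=np.percentile(yl,[.3,99.7])
        # back edge per y bin, straightness
        b=np.linspace(ym+.01,yM-.01,12);bk=[xl[np.abs(yl-t)<.006].max() for t in b];fr=[xl[np.abs(yl-t)<.006].min() for t in b]
        xs=np.linspace(np.median(fr)+.02,np.median(bk)-.01,8);lf=[yl[np.abs(xl-t)<.006].max() for t in xs];rt=[yl[np.abs(xl-t)<.006].min() for t in xs]
        sl=lambda a,v:np.polyfit(a,v,1)[0]
        print(nm,np.degrees(yaw).round(),"slopes",round(sl(b,bk),3),round(sl(xs,lf),3),round(sl(xs,rt),3),"frt",np.round(fr,3)if yaw==np.radians(4) else "","back",round(np.median(bk),4),"y",round(np.median(rt),4),round(np.median(lf),4))
E
```

```text
top 2.0 slopes -0.034 0.03 0.038 frt  back 0.5941 y 0.1172 0.2958
top 3.0 slopes -0.017 0.014 0.014 frt  back 0.5977 y 0.1078 0.2869
top 4.0 slopes 0.0 -0.004 -0.002 frt [0.474 0.447 0.446 0.447 0.447 0.474 0.474 0.474 0.474 0.474 0.474 0.474] back 0.601 y 0.098 0.2771
top 5.0 slopes 0.018 -0.013 -0.02 frt  back 0.6043 y 0.0886 0.2676
top 6.0 slopes 0.037 -0.029 -0.037 frt  back 0.6074 y 0.0788 0.2583
scene 2.0 slopes -0.026 0.035 0.03 frt  back 0.5941 y 0.1173 0.2976
scene 3.0 slopes -0.009 0.017 0.014 frt  back 0.5976 y 0.1077 0.2883
scene 4.0 slopes 0.008 -0.001 -0.004 frt [0.471 0.445 0.443 0.443 0.444 0.471 0.471 0.471 0.471 0.458 0.472 0.472] back 0.6011 y 0.0983 0.2789
scene 5.0 slopes 0.024 -0.017 -0.018 frt  back 0.6042 y 0.0891 0.2696
scene 6.0 slopes 0.044 -0.037 -0.036 frt  back 0.6072 y 0.0791 0.2602
```

```bash
cat >> h.py <<'E'
YAW=np.radians(4.0);_c,_s=np.cos(YAW),np.sin(YAW)
CR=np.array([[_c,-_s,0],[_s,_c,0],[0,0,1]]);C0=CR@np.array([.5365,.188,0])
w=lambda p:C0+CR@np.array(p,float)          # case -> world
def cs(p): return (np.asarray(p)-C0)@CR     # world -> case
E
python3 - <<'E'
from h import *
print("C0",C0)
for nm,p in dict(pin=(-.081,.045,.082),bar=(-.095,.045,.027),tab=(-.08,-.045,.136),hinge=(.065,0,.115)).items(): print(nm,w(p).round(4),proj("scene",w(p)).round(1),proj("top",w(p)).round(1))
for n in("scene","top"):
    d=np.load(n+".npz");Q=cs(cloud(n,d["d"]))
    m=(Q[...,0]<-.068)&(Q[...,0]>-.13)&(abs(Q[...,1]-.045)<.04)&(Q[...,2]>.008)&(Q[...,2]<.15)
    q=Q[m]
    for z in np.arange(.01,.15,.01):
        k=q[abs(q[:,2]-z)<.005]
        if len(k)>2: print(n,"z%.2f"%z,len(k),"x",k[:,0].min().round(3),k[:,0].max().round(3),"y",k[:,1].min().round(3),k[:,1].max().round(3))
    G=cloud(n,d["d"]);g=G[(abs(G[...,2])<.006)&(abs(G[...,1]-.2)<.15)];print("bench x min",g[:,0].min())
    h=cv2.cvtColor(d["im"],cv2.COLOR_RGB2HSV);
    m=(G[...,2]>.008)&(G[...,0]>.38)&(G[...,0]<.465)&(G[...,1]>.05)&(G[...,1]<.45)&(Q[...,0]<-.07);
    N,L,st,_=cv2.connectedComponentsWithStats(m.astype(np.uint8))
    for i in range(1,N):
        if st[i,4]>20: z=G[L==i];print("obj",st[i],z.min(0).round(3),z.max(0).round(3))
E
```

```text
C0 [0.5220789  0.22496639 0.        ]
pin [0.4381 0.2642 0.082 ] [[274.4 238.4]] [[223.4 231. ]]
bar [0.4242 0.2632 0.027 ] [[279.3 255.5]] [[225.2 238.2]]
tab [0.4454 0.1745 0.136 ] [[293.2 192.9]] [[261.5 225.5]]
hinge [0.5869 0.2295 0.115 ] [[224.7 190.3]] [[237.5 167.3]]
scene z0.02 3 x -0.095 -0.068 y 0.065 0.08
scene z0.03 110 x -0.101 -0.068 y 0.024 0.081
scene z0.04 16 x -0.098 -0.069 y 0.033 0.082
scene z0.05 15 x -0.088 -0.069 y 0.038 0.055
scene z0.06 22 x -0.088 -0.068 y 0.039 0.063
scene z0.07 27 x -0.088 -0.068 y 0.034 0.082
scene z0.08 52 x -0.088 -0.068 y 0.033 0.064
scene z0.09 75 x -0.086 -0.068 y 0.03 0.064
scene z0.10 15 x -0.077 -0.068 y 0.029 0.083
scene z0.11 7 x -0.077 -0.073 y 0.031 0.063
scene z0.12 7 x -0.08 -0.073 y 0.053 0.063
scene z0.13 65 x -0.081 -0.068 y 0.029 0.063
scene z0.14 7 x -0.079 -0.077 y 0.038 0.053
bench x min -0.08186888503348516
obj [285 184  18  19 198] [0.431 0.152 0.132] [0.456 0.198 0.143]
obj [298 202  29  16 289] [0.388 0.083 0.008] [0.457 0.119 0.03 ]
obj [267 217  19  48 390] [0.416 0.242 0.019] [0.45  0.286 0.139]
top z0.03 71 x -0.098 -0.084 y 0.025 0.066
top z0.04 18 x -0.096 -0.085 y 0.025 0.055
top z0.07 8 x -0.085 -0.074 y 0.027 0.061
top z0.08 19 x -0.085 -0.072 y 0.029 0.055
top z0.09 36 x -0.084 -0.073 y 0.028 0.062
top z0.10 5 x -0.074 -0.072 y 0.028 0.061
top z0.13 45 x -0.079 -0.068 y 0.028 0.062
top z0.14 11 x -0.077 -0.074 y 0.037 0.053
bench x min 0.060543886298606464
obj [252 221  20  10 183] [0.435 0.153 0.133] [0.455 0.196 0.145]
obj [214 224  20  17 210] [0.42  0.243 0.026] [0.45  0.284 0.137]
obj [282 224  15  28 269] [0.39  0.082 0.009] [0.46  0.117 0.031]
```

Pose of the case is consistent: yaw 4°, and the pin, bar and tab project onto their pixels in both views. With the tool always pointing down, the body can't fit over the hanging bar. So I'll hook the open rear finger behind the bar's left end, pull forward past centre, then pinch the bar and lift on.

Emit:
{"api": "carry_out", "payload": {"targets": [[[0.46, 0.46, 0, 0.2], [0.46, 0.46, 0, 0.2], [0.46, 0.46, 0, 0.2], [0.46, 0.46, 0, 0.2], [0.46, 0.46, 0, 0.2], [0.46, 0.46, 0, 0.2], [0.46, 0.46, 0, 0.2], [0.46, 0.46, 0, 0.2]]], "gripper": 1}}

```text
time_s: 0.77
ee_pos: [0.38, -0.2971, 0.3037]
orientation: [-3.006, -0.912, -0.0]
contact_force: [0.2, -0.1, -0.3]
finger_gap: 0.0856
grasp_force: 0.0
```

Emit:
{"api": "carry_out", "payload": {"targets": [[[0, 0.62, 0, 0.3], [0, 0.62, 0, 0.3], [0, 0.62, 0, 0.3], [0, 0.62, 0, 0.3], [0, 0.62, 0, 0.3], [0, 0.62, 0, 0.3], [0, 0.62, 0, 0.3], [0, 0.62, 0, 0.3]]]}}

```text
time_s: 1.43
ee_pos: [0.3774, 0.0141, 0.3037]
orientation: [-2.707, -1.591, -0.0]
contact_force: [-0.3, -0.4, -0.5]
finger_gap: 0.0855
grasp_force: 0.0
```

Emit:
{"api": "carry_out", "payload": {"targets": [[[0, 0.62, 0, 0.281], [0, 0.62, 0, 0.281], [0, 0.62, 0, 0.281], [0, 0.62, 0, 0.281], [0, 0.62, 0, 0.281], [0, 0.62, 0, 0.281], [0, 0.62, 0, 0.281], [0, 0.62, 0, 0.281]]]}}

```text
time_s: 2.1
ee_pos: [0.3781, 0.3246, 0.3036]
orientation: [-2.293, -2.146, -0.002]
contact_force: [0.3, -0.7, -0.5]
finger_gap: 0.0852
grasp_force: 0.0
```

Emit:
{"api": "carry_out", "payload": {"targets": [[[0.014, 0.04, -0.1, 0], [0.014, 0.04, -0.2, 0], [0.014, 0.04, -0.24, 0], [0.014, 0.04, -0.24, 0], [0.014, 0.04, -0.24, 0], [0.014, 0.04, -0.24, 0], [0.014, 0.04, -0.24, 0], [0.014, 0.04, -0.24, 0]]]}}

```text
time_s: 2.77
ee_pos: [0.3872, 0.3411, 0.1865]
orientation: [2.298, 2.141, 0.007]
contact_force: [0.8, 0.8, -0.0]
finger_gap: 0.0855
grasp_force: 0.0
```

```bash
python3 - <<'E'
from h import *
s=bot.read_state();e=s["ee_pos"];M=R.from_rotvec(s["orientation"]).as_matrix();print(e,M[:,1],np.degrees(np.arctan2(M[1,1],M[0,1])))
print("target",w((-.128,.077,0)),"tcp in case",cs(e))
o=[]
for n in("scene","top"):
    im,d=bot.camera(n);G=cloud(n,d);q=(G-e)@M
    m=(np.linalg.norm(q[...,:2],axis=-1)<.09)&(q[...,2]>-.03)&(q[...,2]<.1)&(d>0)&(G[...,2]>.05)&(cs(G)[...,0]<-.07)
    a=q[m]
    for z in np.arange(-.02,.09,.01):
        k=a[abs(a[:,2]-z)<.005]
        if len(k)>3: print(n,"zt%.2f"%z,len(k),"x",k[:,0].min().round(3),k[:,0].max().round(3),"y",k[:,1].min().round(3),k[:,1].max().round(3))
    u,v=proj(n,e)[0].astype(int);p=im[max(v-80,0):v+110,max(u-95,0):u+105];o.append(cv2.resize(p,(400,int(p.shape[0]*400/p.shape[1]))))
H=min(x.shape[0] for x in o);cv2.imwrite("pics/d.png",np.hstack([x[:H] for x in o])[:,:,::-1])
E
```

```text
[0.38718065 0.34111279 0.18649218] [ 0.9974958  -0.07062786  0.00371967] -4.050078102029424
target [0.38901945 0.29284999 0.        ] tcp in case [-0.12646768  0.1252735   0.18649218]
scene zt-0.02 127 x -0.011 0.02 y -0.071 0.053
scene zt-0.01 197 x -0.009 0.019 y -0.072 0.042
scene zt0.00 165 x -0.01 0.019 y -0.074 0.057
scene zt0.01 178 x -0.01 0.015 y -0.074 0.058
scene zt0.02 29 x 0.006 0.014 y -0.057 0.05
scene zt0.03 48 x -0.002 0.012 y -0.056 0.055
scene zt0.04 65 x -0.011 0.012 y -0.056 0.055
scene zt0.05 60 x -0.011 0.013 y -0.056 0.055
scene zt0.06 11 x -0.005 0.011 y -0.049 0.048
top zt-0.01 20 x -0.016 -0.006 y 0.033 0.043
top zt0.00 11 x -0.014 -0.003 y 0.043 0.056
top zt0.01 38 x -0.013 0.004 y 0.046 0.057
top zt0.05 7 x -0.067 -0.01 y 0.047 0.065
top zt0.06 6 x -0.064 -0.057 y 0.058 0.065
```

View pics/d.png

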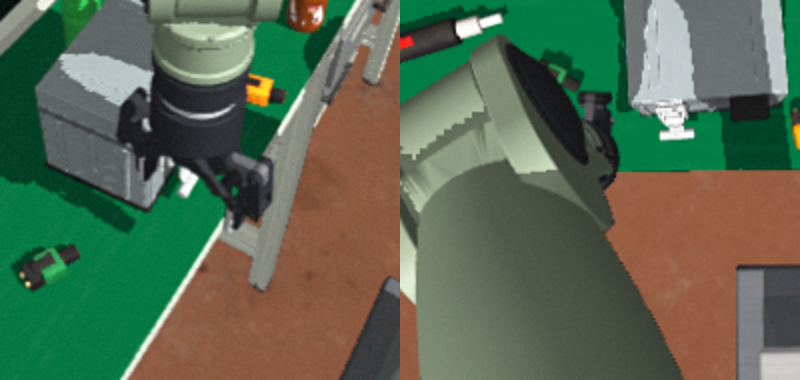

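The view shows a 2F-85-like gripper whose outer knuckles stick out past the finger backs: left knuckle at about (135,110), right finger at (255,190). I need the true palm profile before choosing how to reach the bar.

```bash
python3 - <<'E'
from h import *
s=bot.read_state();e=s["ee_pos"];M=R.from_rotvec(s["orientation"]).as_matrix()
im,d=bot.camera("scene");G=cloud("scene",d);q=(G-e)@M
m=(np.linalg.norm(q[...,:2],axis=-1)<.1)&(q[...,2]>-.2)&(q[...,2]<.08)&(d>0)
a=q[m]
print("max lateral x (mm) by zt row, cols y=-80..80 step 10")
for z in np.arange(-.15,.075,.01):
    row=[]
    for y in np.arange(-.08,.081,.01):
        k=a[(abs(a[:,2]-z)<.005)&(abs(a[:,1]-y)<.005)]
        row.append("%4d"%(np.median(k[:,0])*1000) if len(k)>1 else "   .")
    print("%4d"%(z*1000)," ".join(row))
E
```

```text
max lateral x (mm) by zt row, cols y=-80..80 step 10
-150    .    .    .    .    3   20   30   35   36   35   29   22    .    .    .    .    .
-139    .    .    .    .    3   19   30   35   36   34   30   23    .    .    .    .    .
-129    .    .    .    .    2   19   28   34   35   34   29    .    .    .    .    .    .
-119    .    .    .    .    1   16   29   33   34   33   28   21    .    .    .    .    .
-109    .    .    .    .    2   15   27   32   33   33   29   23    .    .    .    .    .
 -99    .    .    .    .    3   15   29   33   35   33   28   21    .    .    .    .    .
 -89    .    .    .    .    8   23   32   36   37   36   32    .    .    .    .    .    .
 -79    .    .    .    .    8   23   32   36   37   36   32    .    .    .    .    .    .
 -69    .    .    .    .    8   22   31   36   37   36   31    .    .    .    .    .    .
 -59    .    .    .    .    5   23   32   36   37   36   32   23    .    .    .    .    .
 -49    .    .    0    .    5   11    .    .    .    .    .    .    .    .    1    .    .
 -39    .    3    5    3    4   11   14    .    .    .   
[... 322 characters left out ...]
   11   10    2    .   10   10   10    .   16   10   10    1   11    .
  10    .   11    8    5    0    .    .    .    .    .    .    .   12    3    3   12    .
  20    .    .    7   12   12    .    .    .    .    .    .    .    9   12    7    .    .
  30    .    .    4    8   11    .    .    .    .    .    .    .    6   10    .    .    .
  40    .    .    4    7   11    .    .    .    .    .    .    .    3   11    7  -33  -36
  50    .    .    0    8   11    .    .    .    .    .    .    .    1   11    .    .    .
  60    .    .    .    .    .    .    .    .    .    .    .    .    2    .    .    .    .
  70    .    .    .    .    .    .    .    .    .    .    .    .    .    .    .    .  -23
```

The palm is slim: about ±19 mm laterally for the first 50 mm behind the TCP, with the round ±37 mm flange only above that, which clears the lid. So the pinch on the bar's ends works after all, with the pads overlapping the bar from the front. I turn the closing line along the case's y axis and set a partial opening.

Emit:
{"api": "carry_out", "payload": {"targets": [[[0.014, -0.16, 0.13, -0.08], [0.014, -0.16, 0.13, -0.16], [0.014, -0.16, 0.13, -0.24], [0.014, -0.16, 0.13, -0.32], [0.014, -0.16, 0.13, -0.4], [0.014, -0.16, 0.13, -0.48], [0.014, -0.16, 0.13, -0.56], [0.014, -0.16, 0.13, -0.62]]], "gripper": 0.36}}

```text
time_s: 3.58
ee_pos: [0.393, 0.2604, 0.2497]
orientation: [-3.036, -0.808, -0.002]
contact_force: [0.6, 0.5, 0.8]
finger_gap: 0.0579
grasp_force: 0.0
```

Emit:
{"api": "carry_out", "payload": {"targets": [[[0, 0, 0, -0.07], [0, 0, -0.05, -0.14], [0, 0, -0.1, -0.21], [0, 0, -0.14, -0.28], [0, 0, -0.14, -0.291], [0, 0, -0.14, -0.291], [0, 0, -0.14, -0.291], [0, 0, -0.14, -0.291]]]}}

```text
time_s: 4.25
ee_pos: [0.4117, 0.1312, 0.1797]
orientation: [-3.102, -0.186, 0.003]
contact_force: [-0.7, 0.4, 0.4]
finger_gap: 0.0582
grasp_force: 0.0
```

```bash
cat >> h.py <<'E'
def tcp():
    s=bot.read_state();e=s["ee_pos"];M=R.from_rotvec(s["orientation"]).as_matrix()
    print("t",round(s["time_s"],2),"tcp",e.round(4),"case",cs(e).round(4),"yaw",np.degrees(np.arctan2(M[1,1],M[0,1])).round(2),"j6",s["joints"][5].round(2),"F",s["contact_force"].round(1),"gap",round(s["finger_gap"],4));return e,M
def shift(dst): # shift in move units from current measured TCP to world dst
    e=bot.read_state()["ee_pos"]; return ((np.array(dst)-e)/.5).round(3)
E
python3 - <<'E'
from h import *
e,M=tcp()
im,d=bot.camera("top");G=cloud("top",d);q=(G-e)@M
im2,d2=bot.camera("scene");G2=cloud("scene",d2);q2=(G2-e)@M
for a in(q,q2):
    k=a[(abs(a[...,0])<.012)&(abs(abs(a[...,1])-.036)<.012)&(a[...,2]>0.02)&(a[...,2]<.078)]
    print(len(k), k[:,2].max() if len(k) else "", k[:,1].min() if len(k) else "", k[:,1].max() if len(k) else "")
print(shift(w((-.118,.045,.093))))
E
```

```text
t 4.25 tcp [0.4117 0.1312 0.1797] case [-0.1167 -0.0859  0.1797] yaw -83.15 j6 3.14 F [-0.7  0.4  0.4] gap 0.0582
5 0.030258798815803286 -0.04384246645829851 -0.03807196683476848
117 0.06869557559567668 -0.044716888679520304 0.03670432292194534
[-0.021  0.259 -0.174]
```

Joint 6 hit its limit, so the turn has to go the other way round (+180°), at a raised height.

Emit:
{"api": "carry_out", "payload": {"targets": [[[0, -0.2, 0.14, 0.05], [0, -0.2, 0.14, 0.12], [0, -0.1, 0.14, 0.2], [0, 0, 0.14, 0.28], [0, 0, 0.14, 0.36], [0, 0, 0.14, 0.44], [0, 0, 0.14, 0.51], [0, 0, 0.14, 0.58]]]}}

```text
time_s: 5.02
ee_pos: [0.4116, 0.1339, 0.2499]
orientation: [-2.699, -1.548, 0.026]
contact_force: [0.1, -0.5, -0.2]
finger_gap: 0.0581
grasp_force: 0.0
```

Emit:
{"api": "carry_out", "payload": {"targets": [[[0, 0, 0, 0.62], [0, 0, 0, 0.62], [0, 0, 0, 0.62], [0, 0, 0, 0.62], [0, 0, 0, 0.62], [0, 0, 0, 0.62], [0, 0, 0, 0.62], [0, 0, 0, 0.62]]]}}

```text
time_s: 5.68
ee_pos: [0.4116, 0.1336, 0.2498]
orientation: [-1.668, -2.641, 0.045]
contact_force: [0.0, 0.4, -0.3]
finger_gap: 0.0584
grasp_force: 0.0
```

Emit:
{"api": "carry_out", "payload": {"targets": [[[0, 0, 0, 0.62], [0, 0, 0, 0.62], [0, 0, 0, 0.62], [0, 0, 0, 0.62], [0, 0, 0, 0.62], [0, 0, 0, 0.62], [0, 0, 0, 0.62], [0, 0, 0, 0.62]]]}}

```text
time_s: 6.35
ee_pos: [0.4116, 0.1336, 0.2498]
orientation: [-0.239, -3.131, 0.054]
contact_force: [-0.6, 0.0, 0.1]
finger_gap: 0.0582
grasp_force: 0.0
```

Emit:
{"api": "carry_out", "payload": {"targets": [[[0, 0, -0.05, 0.08], [0, 0, -0.1, 0.16], [0, 0, -0.14, 0.18], [0, 0, -0.14, 0.18], [0, 0, -0.14, 0.18], [0, 0, -0.14, 0.18], [0, 0, -0.14, 0.18], [0, 0, -0.14, 0.18]]]}}

```text
time_s: 7.02
ee_pos: [0.4124, 0.1327, 0.1806]
orientation: [-0.191, 3.13, -0.054]
contact_force: [-0.6, -1.2, -0.1]
finger_gap: 0.0578
grasp_force: 0.0
```

```bash
python3 - <<'E'
from h import *
e,M=tcp()
print(shift(w((-.119,.045,.093))))
E
```

```text
t 7.02 tcp [0.4124 0.1327 0.1806] case [-0.1158 -0.0844  0.1806] yaw 96.98 j6 0.04 F [-0.6 -1.2 -0.1] gap 0.0578
[-0.024  0.258 -0.175]
```

Emit:
{"api": "carry_out", "payload": {"targets": [[[-0.024, 0.08, 0, -0.033], [-0.024, 0.16, 0, -0.033], [-0.024, 0.24, 0, -0.033], [-0.024, 0.262, 0, -0.033], [-0.024, 0.262, 0, -0.033], [-0.024, 0.262, -0.04, -0.033], [-0.024, 0.262, -0.06, -0.033], [-0.024, 0.262, -0.06, -0.033]]]}}

```text
time_s: 7.68
ee_pos: [0.3981, 0.2618, 0.1477]
orientation: [0.108, -3.138, 0.058]
contact_force: [-0.7, -0.9, -0.1]
finger_gap: 0.058
grasp_force: 0.0
```

Emit:
{"api": "carry_out", "payload": {"targets": [[[0, 0, -0.03, 0], [0, 0, -0.06, 0], [0, 0, -0.09, 0], [0, 0, -0.1, 0], [0, 0, -0.111, 0], [0, 0, -0.111, 0], [0, 0, -0.111, 0], [0, 0, -0.111, 0]]]}}

```text
time_s: 8.35
ee_pos: [0.4, 0.2634, 0.0945]
orientation: [-0.11, 3.136, -0.054]
contact_force: [0.1, 0.4, 0.6]
finger_gap: 0.0583
grasp_force: 0.0
```

```bash
python3 - <<'E'
from h import *
e,M=tcp();print("tip axis",M[:,2].round(3), "tips case",cs(e+M[:,2]*.069).round(4))
o=[]
for n in("scene","top"):
    im,d=bot.camera(n);u,v=proj(n,e-[0,0,.03])[0].astype(int);p=im[v-55:v+55,u-70:u+70];o.append(cv2.resize(p,(400,314),interpolation=cv2.INTER_CUBIC))
cv2.imwrite("pics/e.png",np.hstack(o)[:,:,::-1])
E
```

```text
t 8.35 tcp [0.4    0.2634 0.0945] case [-0.1191  0.0469  0.0945] yaw 94.0 j6 0.37 F [0.1 0.4 0.6] gap 0.0583
tip axis [ 0.004 -0.035 -0.999] tips case [-0.119   0.0445  0.0256]
```

View pics/e.png

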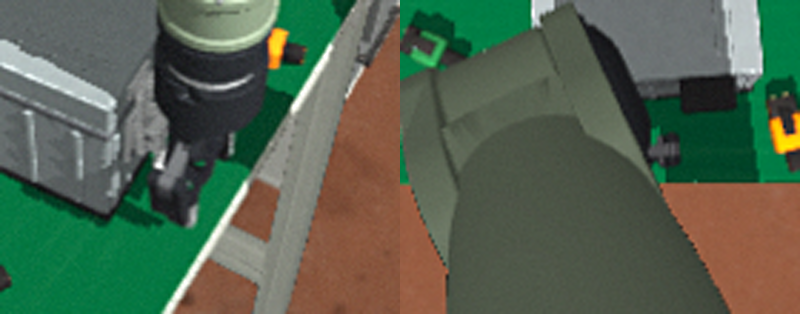

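The fingers straddle the lever's bar just in front of it: the left finger is at (180,205) in the scene crop, clear of the case. I creep toward the case, watching the force.

Emit:
{"api": "carry_out", "payload": {"targets": [[[0.004, 0, -0.006, 0], [0.008, 0, -0.006, 0], [0.012, 0, -0.006, 0], [0.016, 0, -0.006, 0], [0.016, 0, -0.006, 0], [0.016, 0, -0.006, 0], [0.016, 0, -0.006, 0], [0.016, 0, -0.006, 0]]]}}

```text
time_s: 9.12
ee_pos: [0.4073, 0.2633, 0.0908]
orientation: [-0.11, 3.137, -0.055]
contact_force: [0.4, 0.1, 0.1]
finger_gap: 0.0581
grasp_force: 0.0
```

Emit:
{"api": "carry_out", "payload": {"targets": [[[0.003, 0, 0, 0], [0.006, 0, 0, 0], [0.009, 0, 0, 0], [0.01, 0, 0, 0], [0.01, 0, 0, 0], [0.01, 0, 0, 0], [0.01, 0, 0, 0], [0.01, 0, 0, 0]]]}}

```text
time_s: 9.78
ee_pos: [0.4124, 0.2633, 0.0908]
orientation: [-0.11, 3.137, -0.055]
contact_force: [0.0, 0.6, 0.4]
finger_gap: 0.0582
grasp_force: 0.0
```

```bash
python3 - <<'E'
from h import *
e,M=tcp()
E
```

```text
t 9.78 tcp [0.4124 0.2633 0.0908] case [-0.1067  0.0459  0.0908] yaw 94.02 j6 0.36 F [0.  0.6 0.4] gap 0.0582
```

No contact yet, so a bit further.

Emit:
{"api": "carry_out", "payload": {"targets": [[[0.002, 0, 0, 0], [0.004, 0, 0, 0], [0.006, 0, 0, 0], [0.006, 0, 0, 0], [0.006, 0, 0, 0], [0.006, 0, 0, 0], [0.006, 0, 0, 0], [0.006, 0, 0, 0]]]}}

```text
time_s: 10.45
ee_pos: [0.4154, 0.2633, 0.0908]
orientation: [-0.11, 3.137, -0.055]
contact_force: [-0.9, 0.4, -0.3]
finger_gap: 0.0581
grasp_force: 0.0
```

Emit:
{"api": "carry_out", "payload": {"targets": [[[0.002, 0, 0, 0], [0.004, 0, 0, 0], [0.004, 0, 0, 0], [0.004, 0, 0, 0], [0.004, 0, 0, 0], [0.004, 0, 0, 0], [0.004, 0, 0, 0], [0.004, 0, 0, 0]]]}}

```text
time_s: 11.12
ee_pos: [0.4174, 0.2634, 0.0908]
orientation: [-0.11, 3.137, -0.055]
contact_force: [-0.1, 0.2, -0.7]
finger_gap: 0.0582
grasp_force: 0.0
```

Emit:
{"api": "carry_out", "payload": {"targets": [[[0, 0, 0, 0], [0, 0, 0, 0], [0, 0, 0, 0], [0, 0, 0, 0], [0, 0, 0, 0], [0, 0, 0, 0], [0, 0, 0, 0], [0, 0, 0, 0]]], "gripper": -1}}

```text
time_s: 11.78
ee_pos: [0.4175, 0.2645, 0.0915]
orientation: [-0.111, 3.137, -0.05]
contact_force: [-2.4, 2.5, 5.0]
finger_gap: 0.0417
grasp_force: 59.9
```

Gripped at 60 N. I follow the lever's arc around the pin, slowly to dead centre first.

Emit:
{"api": "carry_out", "payload": {"targets": [[[-0.006, 0, 0.001, 0], [-0.011, -0.001, 0.003, 0], [-0.016, -0.001, 0.005, 0], [-0.021, -0.001, 0.008, 0], [-0.028, -0.002, 0.011, 0], [-0.034, -0.002, 0.015, 0], [-0.04, -0.003, 0.019, 0], [-0.045, -0.003, 0.023, 0]]]}}

```text
time_s: 12.45
ee_pos: [0.3975, 0.2633, 0.103]
orientation: [-0.11, 3.132, -0.05]
contact_force: [6.3, 3.8, -2.9]
finger_gap: 0.0414
grasp_force: 61.2
```

Emit:
{"api": "carry_out", "payload": {"targets": [[[-0.011, -0.001, 0.01, 0], [-0.019, -0.001, 0.021, 0], [-0.024, -0.002, 0.028, 0], [-0.028, -0.002, 0.035, 0], [-0.035, -0.002, 0.051, 0], [-0.039, -0.003, 0.068, 0], [-0.04, -0.003, 0.085, 0], [-0.04, -0.003, 0.085, 0]]]}}

```text
time_s: 13.12
ee_pos: [0.3769, 0.2619, 0.1467]
orientation: [-0.11, 3.132, -0.049]
contact_force: [3.4, 4.3, 1.5]
finger_gap: 0.0409
grasp_force: 60.2
```

Emit:
{"api": "carry_out", "payload": {"targets": [[[0.001, 0, 0.017, 0], [0.004, 0, 0.034, 0], [0.01, 0.001, 0.05, 0], [0.014, 0.001, 0.058, 0], [0.019, 0.001, 0.065, 0], [0.024, 0.002, 0.072, 0], [0.029, 0.002, 0.078, 0], [0.029, 0.002, 0.078, 0]]]}}

```text
time_s: 13.78
ee_pos: [0.3882, 0.2628, 0.1832]
orientation: [0.111, -3.138, 0.048]
contact_force: [-2.4, 7.4, -0.8]
finger_gap: 0.0388
grasp_force: 60.3
```

```bash
python3 - <<'E'
from h import *
e,M=tcp()
for n in("scene","top"):
    im,d=bot.camera(n);Q=cs(cloud(n,d));m=(Q[...,0]<-.068)&(Q[...,0]>-.16)&(abs(Q[...,1]-.045)<.035)&(Q[...,2]>.06)&(Q[...,2]<.16)&(im.min(-1)>130)
    q=Q[m]
    for z in np.arange(.07,.16,.01):
        k=q[abs(q[:,2]-z)<.005]
        if len(k)>2: print(n,"z%.2f"%z,len(k),"x",k[:,0].min().round(3),k[:,0].max().round(3),"y",k[:,1].min().round(3),k[:,1].max().round(3))
    if n=="scene":
        u,v=proj(n,w((-.09,.045,.1)))[0].astype(int);cv2.imwrite("pics/f.png",cv2.resize(im[v-50:v+50,u-60:u+60],None,fx=5,fy=5,interpolation=cv2.INTER_CUBIC)[:,:,::-1])
E
```

```text
t 13.78 tcp [0.3882 0.2628 0.1832] case [-0.131   0.047   0.1832] yaw 94.05 j6 0.38 F [-2.4  7.4 -0.8] gap 0.0388
scene z0.08 22 x -0.094 -0.068 y 0.034 0.057
scene z0.09 89 x -0.1 -0.068 y 0.032 0.063
scene z0.10 7 x -0.102 -0.068 y 0.042 0.063
scene z0.11 15 x -0.135 -0.1 y 0.026 0.063
scene z0.12 6 x -0.141 -0.075 y 0.033 0.072
scene z0.13 24 x -0.142 -0.068 y 0.024 0.073
scene z0.14 9 x -0.141 -0.077 y 0.042 0.072
scene z0.15 3 x -0.142 -0.14 y 0.023 0.026
```

View pics/f.png

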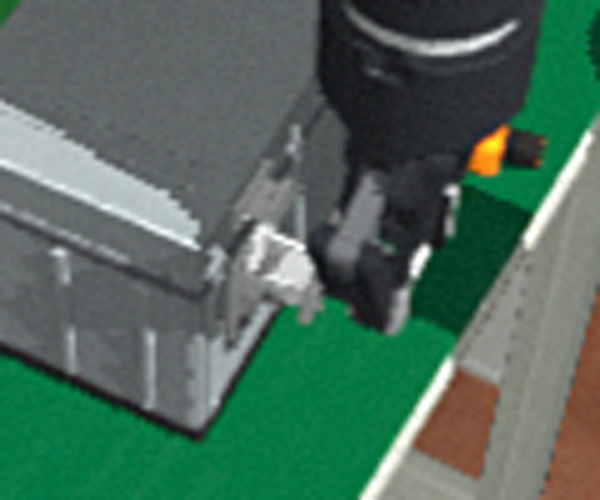

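The lever's stem reaches up into the fingers around (290,270). The loop is hidden, so I let go, rise and look.

Emit:
{"api": "carry_out", "payload": {"targets": [[[0, 0, 0, 0], [0, 0, 0, 0], [0, 0, 0, 0], [0, 0, 0, 0], [0, 0, 0.06, 0], [0, 0, 0.12, 0], [0, 0, 0.16, 0], [0, 0, 0.16, 0]]], "gripper": 0.36}}

```text
time_s: 14.55
ee_pos: [0.3914, 0.262, 0.2677]
orientation: [-0.109, 3.131, -0.052]
contact_force: [0.0, 0.2, 0.6]
finger_gap: 0.0579
grasp_force: 0.0
```

Emit:
{"api": "carry_out", "payload": {"targets": [[[-0.08, 0, 0.08, 0], [-0.1, -0.05, 0.08, 0], [-0.1, -0.1, 0.08, 0], [-0.1, -0.15, 0.08, 0], [-0.1, -0.2, 0.08, 0], [-0.1, -0.2, 0.08, 0], [-0.1, -0.2, 0.08, 0], [-0.1, -0.2, 0.08, 0]]]}}

```text
time_s: 15.22
ee_pos: [0.3394, 0.1613, 0.3035]
orientation: [-0.109, 3.137, -0.055]
contact_force: [0.0, -0.1, 0.1]
finger_gap: 0.0582
grasp_force: 0.0
```

```bash
python3 - <<'E'
from h import *
e,M=tcp();o=[]
for n in("scene","top"):
    im,d=bot.camera(n);Q=cs(cloud(n,d));m=(Q[...,0]<-.068)&(Q[...,0]>-.16)&(abs(Q[...,1]-.045)<.035)&(Q[...,2]>.06)&(Q[...,2]<.2)
    q=Q[m]
    for z in np.arange(.07,.2,.01):
        k=q[abs(q[:,2]-z)<.005]
        if len(k)>2: print(n,"z%.2f"%z,len(k),"x",k[:,0].min().round(3),k[:,0].max().round(3),"y",k[:,1].min().round(3),k[:,1].max().round(3))
    u,v=proj(n,w((-.09,.045,.1)))[0].astype(int);o.append(cv2.resize(im[v-40:v+40,u-40:u+40],(400,400),interpolation=cv2.INTER_CUBIC))
cv2.imwrite("pics/g.png",np.hstack(o)[:,:,::-1])
E
```

```text
t 15.22 tcp [0.3394 0.1613 0.3035] case [-0.1866 -0.0507  0.3035] yaw 93.98 j6 0.2 F [ 0.  -0.1  0.1] gap 0.0582
scene z0.07 5 x -0.086 -0.068 y 0.034 0.058
scene z0.08 54 x -0.102 -0.068 y 0.034 0.064
scene z0.09 165 x -0.113 -0.068 y 0.029 0.064
scene z0.10 82 x -0.13 -0.068 y 0.029 0.067
scene z0.11 74 x -0.136 -0.118 y 0.024 0.069
scene z0.12 25 x -0.135 -0.069 y 0.03 0.065
scene z0.13 85 x -0.141 -0.068 y 0.03 0.065
scene z0.14 10 x -0.08 -0.077 y 0.039 0.054
top z0.08 13 x -0.099 -0.075 y 0.028 0.061
top z0.09 131 x -0.115 -0.068 y 0.028 0.063
top z0.10 85 x -0.123 -0.089 y 0.028 0.063
top z0.11 71 x -0.135 -0.114 y 0.023 0.067
top z0.12 24 x -0.133 -0.077 y 0.028 0.065
top z0.13 37 x -0.14 -0.068 y 0.037 0.062
top z0.14 13 x -0.077 -0.074 y 0.037 0.053
```

View pics/g.png

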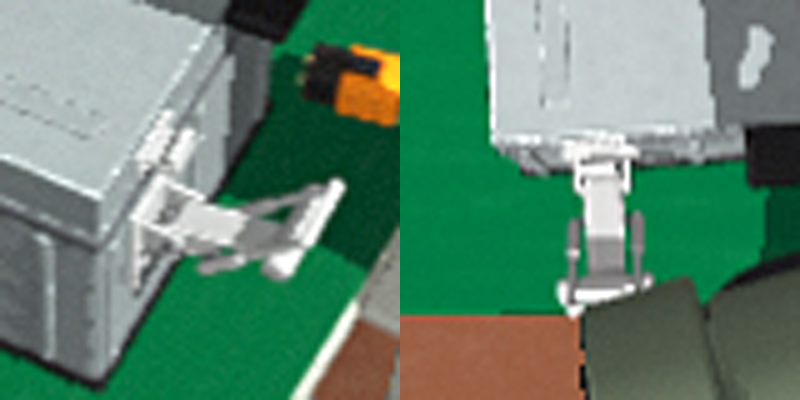

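The loop has sprung off. Its arms now lie forward along the lifted lever, at (265,200) in scene and (573,240)/(637,235) in top, the catch at (170,140) is bare, and the lid is shut. The cross bar is about 75 mm in front of the face. Next is the tab.

Emit:
{"api": "carry_out", "payload": {"targets": [[[0.08, 0.03, -0.03, 0], [0.16, 0.03, -0.06, 0], [0.206, 0.03, -0.1, 0], [0.206, 0.03, -0.14, 0], [0.206, 0.03, -0.17, 0], [0.206, 0.03, -0.19, 0], [0.206, 0.03, -0.215, 0], [0.206, 0.03, -0.215, 0]]]}}

```text
time_s: 15.98
ee_pos: [0.441, 0.1768, 0.1937]
orientation: [0.112, -3.137, 0.057]
contact_force: [-0.4, 1.1, -0.5]
finger_gap: 0.0583
grasp_force: 0.0
```

Emit:
{"api": "carry_out", "payload": {"targets": [[[0, 0, 0, 0], [0, 0, 0, 0], [0, 0, 0, 0], [0, 0, 0, 0], [0, 0, 0, 0], [0, 0, 0, 0], [0, 0, 0, 0], [0, 0, 0, 0]]], "gripper": -1}}

```text
time_s: 16.65
ee_pos: [0.4421, 0.1762, 0.1965]
orientation: [-0.11, 3.138, -0.056]
contact_force: [-3.9, -2.0, 2.3]
finger_gap: 0.0424
grasp_force: 61.8
```

```bash
python3 - <<'E'
from h import *
e,M=tcp();p=cs(e+M[:,2]*.060);print("grip pt",p.round(4))
# arc of the measured grip point round the hinge, shifts in move units
h=np.array([.065,0,.115]);r=p-h
for th in np.arange(0,1.76,.125):
    c,s=np.cos(th),np.sin(th);n=np.array([r[0]*c+r[2]*s,r[1],-r[0]*s+r[2]*c])
    print(round(th,2),((CR@(n-r))/.5).round(3))
E
```

```text
t 16.65 tcp [0.4421 0.1762 0.1965] case [-0.0832 -0.0431  0.1965] yaw 94.02 j6 0.17 F [-3.9 -2.   2.3] gap 0.0424
grip pt [-0.0832 -0.0452  0.1365]
0.0 [0. 0. 0.]
0.12 [0.008 0.001 0.037]
0.25 [0.02  0.001 0.072]
0.38 [0.036 0.003 0.106]
0.5 [0.057 0.004 0.137]
0.62 [0.081 0.006 0.165]
0.75 [0.109 0.008 0.19 ]
0.88 [0.139 0.01  0.212]
1.0 [0.172 0.012 0.23 ]
1.12 [0.207 0.014 0.243]
1.25 [0.243 0.017 0.252]
1.38 [0.28  0.02  0.256]
1.5 [0.318 0.022 0.256]
1.62 [0.354 0.025 0.251]
1.75 [0.391 0.027 0.241]
```

Tab gripped. I raise along the arc, slowly at first.

Emit:
{"api": "carry_out", "payload": {"targets": [[[0.003, 0, 0.018, 0], [0.008, 0.001, 0.037, 0], [0.013, 0.001, 0.055, 0], [0.02, 0.001, 0.072, 0], [0.028, 0.002, 0.089, 0], [0.036, 0.003, 0.106, 0], [0.046, 0.003, 0.122, 0], [0.057, 0.004, 0.137, 0]]]}}

```text
time_s: 17.32
ee_pos: [0.4723, 0.1784, 0.2656]
orientation: [-0.11, 3.135, -0.055]
contact_force: [5.7, -1.3, -11.8]
finger_gap: 0.0424
grasp_force: 62.2
```

Emit:
{"api": "carry_out", "payload": {"targets": [[[0.012, 0.001, 0.015, 0], [0.024, 0.002, 0.028, 0], [0.038, 0.003, 0.042, 0], [0.052, 0.004, 0.053, 0], [0.067, 0.005, 0.064, 0], [0.082, 0.006, 0.075, 0], [0.098, 0.007, 0.084, 0], [0.115, 0.008, 0.093, 0]]]}}

```text
time_s: 17.98
ee_pos: [0.5278, 0.1822, 0.3108]
orientation: [0.111, -3.138, 0.055]
contact_force: [1.0, -1.5, -12.9]
finger_gap: 0.0422
grasp_force: 62.3
```

Emit:
{"api": "carry_out", "payload": {"targets": [[[0.018, 0.001, 0.008, 0], [0.035, 0.002, 0.014, 0], [0.053, 0.004, 0.019, 0], [0.071, 0.005, 0.023, 0], [0.09, 0.006, 0.026, 0], [0.108, 0.008, 0.027, 0], [0.127, 0.009, 0.027, 0], [0.146, 0.01, 0.027, 0]]]}}

```text
time_s: 18.65
ee_pos: [0.6012, 0.1872, 0.3258]
orientation: [-0.109, 3.138, -0.056]
contact_force: [-3.1, -1.4, -1.4]
finger_gap: 0.0398
grasp_force: 58.5
```

Emit:
{"api": "carry_out", "payload": {"targets": [[[0.012, 0.001, 0, 0], [0.024, 0.002, -0.002, 0], [0.036, 0.003, -0.005, 0], [0.036, 0.003, -0.005, 0], [0.036, 0.003, -0.005, 0], [0.036, 0.003, -0.005, 0], [0.036, 0.003, -0.005, 0], [0.036, 0.003, -0.005, 0]]]}}

```text
time_s: 19.32
ee_pos: [0.6193, 0.1888, 0.3225]
orientation: [-0.11, 3.137, -0.055]
contact_force: [0.5, 0.3, -0.1]
finger_gap: 0.0001
grasp_force: 0.0
```

```bash
python3 - <<'E'
from h import *
e,M=tcp();p=cs(e+M[:,2]*.060);r=p-[.065,0,.115];print("grip",p.round(4),"lid angle",np.arctan2(r[0],r[2])+np.pi/2-np.arctan2(.0215,.148),np.hypot(r[0],r[2]))
im,d=bot.camera("top");cv2.imwrite("pics/h.png",im[100:280,150:390][:,:,::-1]);
im,d=bot.camera("scene")
E
```

```text
t 19.32 tcp [0.6193 0.1888 0.3225] case [ 0.0944 -0.0428  0.3225] yaw 94.01 j6 0.12 F [ 0.5  0.3 -0.1] gap 0.0001
grip [ 0.0945 -0.0449  0.2626] lid angle 1.6239020281203105 0.15050227455340742
```

The pads slid off the tab at the end, so I rise and measure where the lid stands.

Emit:
{"api": "carry_out", "payload": {"targets": [[[-0.02, 0, 0.06, 0], [-0.06, 0, 0.1, 0], [-0.14, 0, 0.1, 0], [-0.22, 0, 0.1, 0], [-0.3, 0, 0.1, 0], [-0.36, 0, 0.1, 0], [-0.36, 0, 0.1, 0], [-0.36, 0, 0.1, 0]]]}}

```text
time_s: 20.08
ee_pos: [0.4383, 0.189, 0.3732]
orientation: [-0.112, 3.135, -0.055]
contact_force: [0.1, 0.4, 0.4]
finger_gap: 0.0
grasp_force: 0.0
```

```bash
python3 - <<'E'
from h import *
e,M=tcp()
for n in("scene","top"):
    im,d=bot.camera(n);Q=cs(cloud(n,d));m=(Q[...,0]>.02)&(Q[...,0]<.14)&(abs(Q[...,1])<.085)&(Q[...,2]>.125)&(Q[...,2]<.3)&(d>0)
    q=Q[m]
    for z in np.arange(.13,.3,.02):
        k=q[abs(q[:,2]-z)<.006]
        if len(k)>2: print(n,"z%.2f"%z,len(k),"x",np.percentile(k[:,0],[2,50,98]).round(3),"y",k[:,1].min().round(3),k[:,1].max().round(3))
E
```

```text
t 20.08 tcp [0.4383 0.189  0.3732] case [-0.086  -0.0301  0.3732] yaw 94.07 j6 0.2 F [0.1 0.4 0.4] gap 0.0
scene z0.13 98 x [0.086 0.088 0.089] y -0.085 0.046
scene z0.15 119 x [0.084 0.085 0.087] y -0.085 0.049
scene z0.17 120 x [0.082 0.083 0.084] y -0.084 0.05
scene z0.19 123 x [0.067 0.081 0.082] y -0.085 0.051
scene z0.25 729 x [0.05  0.061 0.076] y -0.085 0.084
scene z0.27 104 x [0.062 0.064 0.071] y -0.067 -0.022
```

The lid stands by itself at about 1.45 rad: its panel leans 0.117 rad short of upright over z = 0.13 to 0.19. Now the bottle, with the gripper fully open.

Emit:
{"api": "carry_out", "payload": {"targets": [[[-0.025, -0.08, 0, 0], [-0.025, -0.16, 0, 0], [-0.025, -0.24, 0, 0], [-0.025, -0.32, -0.05, 0], [-0.025, -0.4, -0.13, 0], [-0.025, -0.488, -0.2, 0], [-0.025, -0.488, -0.27, 0], [-0.025, -0.488, -0.28, 0]]], "gripper": 1}}

```text
time_s: 20.85
ee_pos: [0.4275, -0.0582, 0.2298]
orientation: [-0.103, 3.138, -0.056]
contact_force: [-0.7, 0.5, -0.4]
finger_gap: 0.0852
grasp_force: 0.0
```

```bash
python3 - <<'E'
from h import *
e,M=tcp();im,d=bot.camera("scene");u,v=proj("scene",(.426,-.057,.08))[0].astype(int)
cv2.imwrite("pics/i.png",cv2.resize(im[v-50:v+50,u-60:u+60],None,fx=5,fy=5,interpolation=cv2.INTER_CUBIC)[:,:,::-1])
G=cloud("scene",d);k=(np.hypot(G[...,0]-.426,G[...,1]+.057)<.035)&(G[...,2]>.083)&(G[...,2]<.097);q=G[k]
if len(q)>20: print(len(q),cv2.minEnclosingCircle(q[:,:2].astype(np.float32)))
print(shift((.426,-.055,.124)))
E
```

```text
t 20.85 tcp [ 0.4275 -0.0582  0.2298] case [-0.1141 -0.2758  0.2298] yaw 93.77 j6 -0.35 F [-0.7  0.5 -0.4] gap 0.0852
203 ((0.4247905910015106, -0.05632011219859123), 0.025468388572335243)
[ 0.001  0.006 -0.205]
```

View pics/i.png

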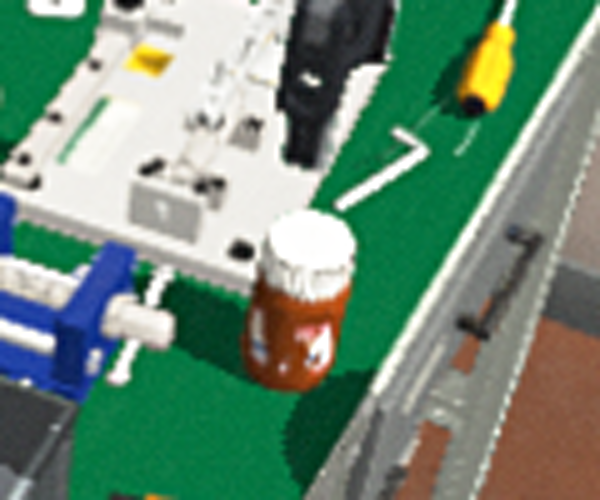

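Only the bottle stands below the open fingers, with its cap at (310,245). The vice's crank at (165,325) may lie near the left finger, so I check the space from the first top view.

```bash
python3 - <<'E'
from h import *
for n in("top","scene"):
    G=cloud(n,np.load(n+".npz")["d"])
    for a,b in((-.02,.025),(-.14,-.095)):
        for x in(.395,.41,.425,.44,.455,.47,.485):
            k=G[(abs(G[...,0]-x)<.0075)&(G[...,1]>a)&(G[...,1]<b)&(G[...,2]<.3)];print(n,a,x,len(k),k[:,2].max().round(3) if len(k) else "")
E
```

```text
top -0.02 0.395 90 0.003
top -0.02 0.41 96 0.004
top -0.02 0.425 97 0.005
top -0.02 0.44 92 0.004
top -0.02 0.455 95 0.004
top -0.02 0.47 106 0.044
top -0.02 0.485 112 0.052
top -0.14 0.395 89 0.004
top -0.14 0.41 91 0.003
top -0.14 0.425 62 0.003
top -0.14 0.44 62 0.003
top -0.14 0.455 91 0.025
top -0.14 0.47 92 0.028
top -0.14 0.485 95 0.028
scene -0.02 0.395 113 0.003
scene -0.02 0.41 107 0.003
scene -0.02 0.425 106 0.003
scene -0.02 0.44 102 0.003
scene -0.02 0.455 104 0.003
scene -0.02 0.47 107 0.049
scene -0.02 0.485 159 0.052
scene -0.14 0.395 60 0.004
scene -0.14 0.41 45 0.004
scene -0.14 0.425 1 -0.001
scene -0.14 0.44 9 -0.797
scene -0.14 0.455 18 -0.796
scene -0.14 0.47 54 0.027
scene -0.14 0.485 71 0.027
```

Emit:
{"api": "carry_out", "payload": {"targets": [[[0, 0, -0.05, 0], [0, 0, -0.1, 0], [0, 0, -0.15, 0], [0, 0, -0.19, 0], [0, 0, -0.215, 0], [0, 0, -0.215, 0], [0, 0, -0.215, 0], [0, 0, -0.215, 0]]]}}

```text
time_s: 21.57
ee_pos: [0.4283, -0.0554, 0.1257]
orientation: [-0.11, 3.136, -0.056]
contact_force: [0.2, -0.3, 0.0]
finger_gap: 0.0854
grasp_force: 0.0
```

Emit:
{"api": "carry_out", "payload": {"targets": [[[0, 0, 0, 0], [0, 0, 0, 0], [0, 0, 0, 0], [0, 0, 0, 0], [0, 0, 0, 0], [0, 0, 0, 0], [0, 0, 0, 0], [0, 0, 0, 0]]], "gripper": -1}}

```text
time_s: 22.23
ee_pos: [0.4277, -0.0552, 0.1263]
orientation: [-0.11, 3.135, -0.056]
contact_force: [-1.9, 0.3, 12.4]
finger_gap: 0.0461
grasp_force: 59.4
```

Emit:
{"api": "carry_out", "payload": {"targets": [[[0, 0, 0.02, 0], [0, 0, 0.04, 0], [0, 0, 0.08, 0], [0, 0, 0.12, 0], [0, 0, 0.18, 0], [0, 0, 0.25, 0], [0, 0, 0.32, 0], [0, 0, 0.34, 0]]]}}

```text
time_s: 22.9
ee_pos: [0.4287, -0.0556, 0.3]
orientation: [-0.11, 3.13, -0.059]
contact_force: [1.6, -0.2, -0.7]
finger_gap: 0.0459
grasp_force: 61.5
```

```bash
python3 - <<'E'
from h import *
e,M=tcp();print("shift to above case",shift(w((-.02,.002,.30))))
im,d=bot.camera("scene");G=cloud("scene",d);q=G[(np.hypot(G[...,0]-e[0],G[...,1]-e[1])<.035)&(G[...,2]>.1)&(G[...,2]<e[2]-.062)]
print("bottle z range",np.percentile(q[:,2],[1,99]).round(4),len(q))
E
```

```text
t 22.9 tcp [ 0.4287 -0.0556  0.3   ] case [-0.1127 -0.2734  0.3   ] yaw 94.01 j6 -0.35 F [ 1.6 -0.2 -0.7] gap 0.0459
shift to above case [ 0.147  0.562 -0.   ]
bottle z range [0.174  0.2375] 444
```

The bottle is lifted, with its bottom about 0.174 above the bench. I carry it over the open case.

Emit:
{"api": "carry_out", "payload": {"targets": [[[0.02, 0.07, 0, 0], [0.04, 0.15, 0, 0], [0.06, 0.23, 0, 0], [0.08, 0.31, 0, 0], [0.1, 0.39, 0, 0], [0.125, 0.47, 0, 0], [0.147, 0.54, 0, 0], [0.147, 0.562, 0, 0]]]}}

```text
time_s: 23.62
ee_pos: [0.5014, 0.2302, 0.2937]
orientation: [-0.117, 3.136, -0.052]
contact_force: [0.7, 0.1, -0.2]
finger_gap: 0.0461
grasp_force: 61.7
```

Emit:
{"api": "carry_out", "payload": {"targets": [[[0, 0, 0, 0], [0, 0, 0, 0], [0, 0, -0.03, 0], [0, 0, -0.06, 0], [0, 0, -0.09, 0], [0, 0, -0.12, 0], [0, 0, -0.14, 0], [0, 0, -0.14, 0]]]}}

```text
time_s: 24.28
ee_pos: [0.4989, 0.2239, 0.2226]
orientation: [0.107, -3.137, 0.058]
contact_force: [-0.6, -0.2, -0.1]
finger_gap: 0.0461
grasp_force: 61.7
```

```bash
python3 - <<'E'
from h import *
e,M=tcp();o=[]
for n in("scene","top"):
    im,d=bot.camera(n);u,v=proj(n,w((0,0,.15)))[0].astype(int);o.append(cv2.resize(im[v-70:v+70,u-70:u+70],(400,400),interpolation=cv2.INTER_CUBIC))
    Q=cs(cloud(n,d));m=(Q[...,0]>.075)&(Q[...,0]<.1)&(abs(Q[...,1])<.085)&(Q[...,2]>.125)&(Q[...,2]<.2);print(n,m.sum(),np.polyfit(Q[m][:,2],Q[m][:,0],1).round(3) if m.sum()>20 else "")
cv2.imwrite("pics/j.png",np.hstack(o)[:,:,::-1])
E
```

```text
t 24.28 tcp [0.4989 0.2239 0.2226] case [-0.0232  0.0006  0.2226] yaw 93.91 j6 0.23 F [-0.6 -0.2 -0.1] gap 0.0461
scene 692 [-0.119  0.103]
top 0
```

View pics/j.png

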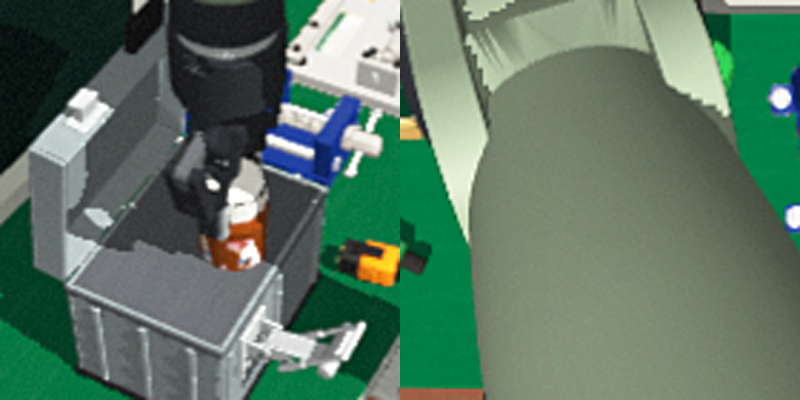

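The bottle hangs over the inside, at (235,220) in the scene crop, clear of the walls. The lid is still open at 1.45 rad and the loop is forward. I lower, then approach the floor slowly.

Emit:
{"api": "carry_out", "payload": {"targets": [[[0, 0, -0.02, 0], [0, 0, -0.045, 0], [0, 0, -0.07, 0], [0, 0, -0.095, 0], [0, 0, -0.115, 0], [0, 0, -0.13, 0], [0, 0, -0.14, 0], [0, 0, -0.14, 0]]]}}

```text
time_s: 25.05
ee_pos: [0.5001, 0.2257, 0.1539]
orientation: [-0.11, 3.138, -0.056]
contact_force: [-0.2, -0.2, -0.6]
finger_gap: 0.0459
grasp_force: 61.7
```

Emit:
{"api": "carry_out", "payload": {"targets": [[[0, 0, -0.004, 0], [0, 0, -0.008, 0], [0, 0, -0.012, 0], [0, 0, -0.016, 0], [0, 0, -0.018, 0], [0, 0, -0.018, 0], [0, 0, -0.018, 0], [0, 0, -0.018, 0]]]}}

```text
time_s: 25.72
ee_pos: [0.5005, 0.2259, 0.1459]
orientation: [-0.11, 3.137, -0.055]
contact_force: [-0.1, 0.6, -0.7]
finger_gap: 0.0461
grasp_force: 61.7
```

Emit:
{"api": "carry_out", "payload": {"targets": [[[0, 0, -0.004, 0], [0, 0, -0.008, 0], [0, 0, -0.012, 0], [0, 0, -0.016, 0], [0, 0, -0.019, 0], [0, 0, -0.019, 0], [0, 0, -0.019, 0], [0, 0, -0.019, 0]]]}}

```text
time_s: 26.38
ee_pos: [0.5005, 0.2259, 0.1363]
orientation: [-0.11, 3.137, -0.055]
contact_force: [-0.1, 1.0, -0.2]
finger_gap: 0.0463
grasp_force: 61.7
```

Emit:
{"api": "carry_out", "payload": {"targets": [[[0, 0, -0.001, 0], [0, 0, -0.002, 0], [0, 0, -0.003, 0], [0, 0, -0.003, 0], [0, 0, -0.003, 0], [0, 0, -0.003, 0], [0, 0, -0.003, 0], [0, 0, -0.003, 0]]]}}

```text
time_s: 27.05
ee_pos: [0.5005, 0.2259, 0.1348]
orientation: [-0.11, 3.137, -0.055]
contact_force: [0.5, -0.3, -0.1]
finger_gap: 0.0457
grasp_force: 61.7
```

Emit:
{"api": "carry_out", "payload": {"targets": [[[0, 0, -0.001, 0], [0, 0, -0.002, 0], [0, 0, -0.003, 0], [0, 0, -0.003, 0], [0, 0, -0.003, 0], [0, 0, -0.003, 0], [0, 0, -0.003, 0], [0, 0, -0.003, 0]]]}}

```text
time_s: 27.72
ee_pos: [0.5008, 0.2259, 0.1344]
orientation: [-0.11, 3.136, -0.055]
contact_force: [-2.4, -2.1, 7.2]
finger_gap: 0.0459
grasp_force: 63.5
```

It touched the floor (7 N). I let go and rise straight up.

Emit:
{"api": "carry_out", "payload": {"targets": [[[0, 0, 0, 0], [0, 0, 0, 0], [0, 0, 0, 0], [0, 0, 0, 0], [0, 0, 0, 0], [0, 0, 0, 0], [0, 0, 0, 0], [0, 0, 0, 0]]], "gripper": 0.7}}

```text
time_s: 28.38
ee_pos: [0.5004, 0.2259, 0.1332]
orientation: [-0.11, 3.137, -0.055]
contact_force: [0.3, 0.5, 0.4]
finger_gap: 0.0727
grasp_force: 0.0
```

Emit:
{"api": "carry_out", "payload": {"targets": [[[0, 0, 0.02, 0], [0, 0, 0.06, 0], [0, 0, 0.12, 0], [0, 0, 0.18, 0], [0, 0, 0.24, 0], [0, 0, 0.3, 0], [0, 0, 0.36, 0], [0, 0, 0.38, 0]]]}}

```text
time_s: 29.05
ee_pos: [0.5018, 0.2263, 0.3289]
orientation: [-0.11, 3.13, -0.052]
contact_force: [1.0, 0.9, 0.1]
finger_gap: 0.0727
grasp_force: 0.0
```

Emit:
{"api": "carry_out", "payload": {"targets": [[[-0.06, -0.06, 0, 0], [-0.12, -0.12, 0, 0], [-0.18, -0.18, 0, 0], [-0.24, -0.24, 0, 0], [-0.24, -0.3, 0, 0], [-0.24, -0.36, 0, 0], [-0.24, -0.4, 0, 0], [-0.24, -0.4, 0, 0]]]}}

```text
time_s: 29.72
ee_pos: [0.3801, 0.0233, 0.3237]
orientation: [-0.103, 3.137, -0.057]
contact_force: [-0.3, 1.5, 0.1]
finger_gap: 0.0727
grasp_force: 0.0
```

```bash
python3 - <<'E'
from h import *
e,M=tcp()
for n in("scene","top"):
    im,d=bot.camera(n);G=cloud(n,d);Q=cs(G)
    k=(abs(Q[...,0]+.02)<.04)&(abs(Q[...,1])<.05)&(Q[...,2]>.085)&(Q[...,2]<.112)&(im.min(-1)>120);q=Q[k]
    if len(q)>10:print(n,"cap",len(q),np.median(q[:,2]).round(4),cv2.minEnclosingCircle(q[:,:2].astype(np.float32)),"plane",np.linalg.lstsq(np.c_[q[:,:2],np.ones(len(q))],q[:,2],rcond=None)[0].round(3))
    m=(Q[...,0]>.075)&(Q[...,0]<.1)&(abs(Q[...,1])<.085)&(Q[...,2]>.125)&(Q[...,2]<.2);print("lid",m.sum(),np.polyfit(Q[m][:,2],Q[m][:,0],1).round(3) if m.sum()>20 else "")
    m=(Q[...,0]<-.105)&(Q[...,0]>-.16)&(abs(Q[...,1]-.045)<.035)&(Q[...,2]>.09)&(Q[...,2]<.15);print("loop/lever",m.sum(),Q[m].min(0).round(3) if m.any() else"",Q[m].max(0).round(3)if m.any() else"")
E
```

```text
t 29.72 tcp [0.3801 0.0233 0.3237] case [-0.1557 -0.1913  0.3237] yaw 93.75 j6 -0.18 F [-0.3  1.5  0.1] gap 0.0727
lid 685 [-0.12   0.103]
loop/lever 259 [-0.146  0.025  0.09 ] [-0.105  0.07   0.125]
top cap 22 0.1116 ((-0.027246838435530663, 0.008556276559829712), 0.04663154110312462) plane [ 0.01  -0.001  0.112]
lid 1 
loop/lever 236 [-0.145  0.024  0.09 ] [-0.105  0.066  0.125]
```

```bash
python3 - <<'E'
from h import *
o=[]
for n in("scene","top"):
    im,d=bot.camera(n);u,v=proj(n,w((0,0,.1)))[0].astype(int);o.append(cv2.resize(im[v-60:v+60,u-60:u+60],(400,400),interpolation=cv2.INTER_CUBIC))
    Q=cs(cloud(n,d));k=(np.hypot(Q[...,0]+.02,Q[...,1])<.035)&(Q[...,2]>.03)&(Q[...,2]<.13)
    q=Q[k];h=np.histogram(q[:,2],np.arange(.03,.131,.01));print(n,h[0]);t=q[(q[:,2]>.09)&(q[:,2]<.105)]
    if len(t)>10: print(len(t),np.median(t[:,2]).round(4),cv2.minEnclosingCircle(t[:,:2].astype(np.float32)),np.linalg.lstsq(np.c_[t[:,:2],np.ones(len(t))],t[:,2],rcond=None)[0].round(3))
cv2.imwrite("pics/k.png",np.hstack(o)[:,:,::-1])
E
```

```text
scene [  0   0   0   0   0   0   0   0 622   0]
top [  0   0   0   0   0   0   0   1 686   0]
```

View pics/k.png

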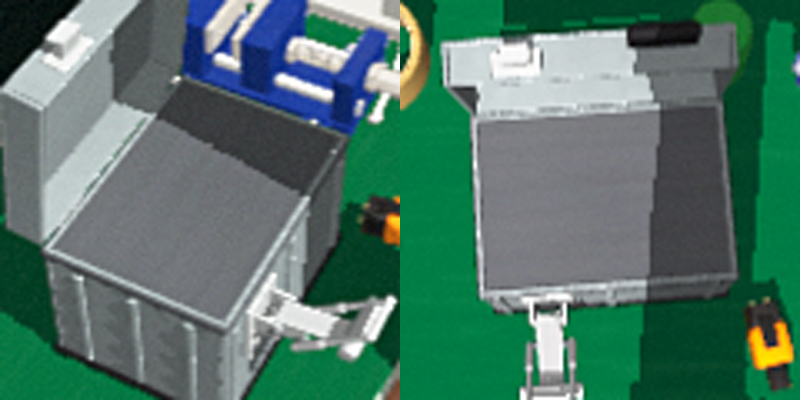

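The picture shows the lid open and the loop hanging forward at (340,325). The case's rendering covers its inside at z ≈ 0.112, above the standing bottle's top at 0.098, so the bottle is hidden. It touched down exactly at the expected height (TCP 0.126 + 0.008 m) and was let go there. The gripper is open and empty, so I hand in.

```bash
python3 - <<'E'
from h import *
print(bot.read_state()["qvel"].round(3)); print(bot.finish_job())
E
```

```text
[ 0.014  0.005  0.003  0.001 -0.003 -0.003]
the job is handed in; nothing more can be done
None
```

I handed the job in at about 30 s: the latch is released, the lid stands open at about 1.45 rad, and the bottle was lowered to the case floor and let go. The closing pictures hide the bottle, so its final stance rests on the touchdown height and force, and no verdict was returned.

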